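Feed a row of blanks home and lock it in

ROBOT

A 6-joint arm with a two-finger parallel gripper is mounted at the origin on the work surface; the furniture and walls round the work are solid. World frame = base frame: x ahead of the robot, y to its left, z up, the work surface at z = 0. Lengths are in m, angles in rad, forces in N, time in s.
With the tool pointing down it reaches from about 0.35 to 0.85 m from the base axis. Payload 8.1 kg.
Tool frame: the origin (TCP) lies on the centre line of the jaws, within the pads' length; the fingertips stand 8 mm ahead of it and the grasp point (between the pads) lies 11 mm behind it; y points along the fingers, x is the direction in which the jaws open and shut, and the axes are right-handed (so a half turn about y gives the same grasp; the last joint's range is limited). The gripper opens to 85 mm and grips with 20 to 120 N. Pads are 22 mm wide; open, the fingers measure 114 mm over their backs; the gripper's body (76 mm by 85 mm) begins 54 mm behind the grasp point. The pads swing forward as they close: fully open they stand 13 mm farther back than shut.
Start: joints at [-1.381, 0.13, 1.488, -0, 1.523, -0.085], TCP at [0.163, -0.577, 0.239] pointing down, gripper open.
Joint ranges: [-2.96, 2.96], [-0.89, 2.26], [0.02, 2.5], [-1.34, 4.48], [0, 2.73], [-2.66, 2.66]. Speed limits (rad/s): [2.39, 2.39, 2.79, 3.14, 3.14, 3.14].

INTERFACE

Orientations are given as a unit quaternion [w, x, y, z].
In Python, from workcell import env gives the robot as it stands. Calls block until the motion is done:
- env.reach(position, orientation): joint-space move of the TCP to a pose.
- env.move_straight(position, velocity=0.15, orientation=None, threshold=None): straight line of the TCP; orientation=None keeps the orientation; velocity is the mean speed in m/s. With threshold (N) it stops when the force on the tool has changed by that much, and returns True; else False.
- env.set_joints(angles): joint-space move.
- env.command_gripper(opening, f_grip=None): finger opening in m; f_grip is the grip in N (None keeps the last); returns when the fingers have stopped.
- env.dwell(seconds).
- env.inverse_kinematics(position, orientation): joint angles nearest the present ones, or None.
- env.read_state(): the state.
- env.grab_frame(name): name is "scene" or "top" or "wrist"; returns the picture (480x640x3 uint8, red, green, blue); there is no depth.
- env.camera_model(name): a dict with "fx", "fy", "cx", "cy" (pixels), "extrinsics" (4x4, takes a point from camera to world coordinates). Camera axes: x right, y down, z forward; pixel columns grow to the right and rows downward; lengths in m; the calibration is good to about 2 mm. A picture is of the moment at which its call begins: read the wrist's pose just before it. camera_model takes no time and is no camera call; for the wrist camera it gives the pose at the moment of the call.
A pose or a line that the arm cannot do raises env.IKError and nothing moves.
- env.job_done(): hands the job in, once; it reports no verdict.
The state is a dict: "time_s": time; "joints": joint angles; "joint_vel": joint speeds; "tau": joint torques, N m; "tool_pos": TCP position; "orientation": TCP orientation; "force": force on the tool from outside, world axes, zero at the start; "moment": the same for the moment, N m; "opening": finger opening in m.
Only numpy, scipy, OpenCV 4.12 (cv2) and the standard library are available. Lean on these libraries where they do the work, as an engineer would, in place of code of your own. Each camera call takes 0.05 s, during which the arm holds its last target. There are 200 camera calls.

TASK

Push the row of four wooden blanks as one straight block along the fixture into its channel, without the row buckling or a blank tipping, until it has driven the brass follower fully against its end stop; press it home there for a second with a steady push of about 15 N, never more than 25 N. Then swing the keeper bar fully shut behind the last blank, let go, and leave the other things on the bench where they are.

Things in the scene. Friction and masses are not known exactly. Their poses are not given: they have to be found in the camera images.
- feeder: Fixed feeding fixture: aluminium plate 430 x 80 x 8 mm, top at z = 8 mm, from x = -230 (open apron) to +200 mm; dark steel rails from x = 20 to 183 mm form a channel 41 mm wide inside, with a lead-in from x = -8 (55 mm wide), rails' top z = 32 mm. Origin: on the bench under the middle of the channel mouth; x points along the channel in the feeding direction, y across to the keeper's side, z up.
- follower (a joint): Brass block 14 x 36 x 28 mm sliding in the channel; value in m travelled in the feeding direction, from 0 to 0.015 at the start to 0.1 = home on its stop (hard; gives about 1 mm at 20 N). A brake of about 4 N resists it; it stays where left. The stop is adjustable and its setting is not measured: with the row home the rear face of blank_4 is somewhere from feeder x = -14 to -4 mm; feel for it.
- keeper (a joint): Steel bar on a vertical pivot beside the channel mouth, 8 mm thick, 70 mm long, at z = 18 to 28 mm. Value in rad: 0 = shut, across the path at feeder x = -17 to -25 mm, just behind a row that is home; starts open at 1.8 to 2.3. Its direction from the pivot in the feeder frame is (-sin value, -cos value). Friction about 1 N at the pin; stays where left; stops hard at 0 and 2.4.
- keeper_pivot (a point): Pivot axis of the keeper, at (-21, +48) mm in the feeder frame, at the plate's top.
- keeper_pin (a point): Upright round black pin on the keeper bar, 12 mm in diameter, 55 mm from the pivot; its top is at z = 78 mm. This point is on the pin's axis at z = 63 mm. The pin turns with the bar; it can be pinched from above or pushed.
- blank_1: Hardwood blank, 42 mm along the row, 36 mm across, 30 mm high, 55 to 115 g, loose on the plate; number 1 of 4 in the row (the front one, next to the channel). Origin: centre of its underside; x along the feeder's x (about), z up. The blanks start a few mm apart, a few mm out of line and slightly turned.
- blank_2: Hardwood blank, 42 mm along the row, 36 mm across, 30 mm high, 55 to 115 g, loose on the plate; number 2 of 4 in the row. Origin: centre of its underside; x along the feeder's x (about), z up. The blanks start a few mm apart, a few mm out of line and slightly turned.
- blank_3: Hardwood blank, 42 mm along the row, 36 mm across, 30 mm high, 55 to 115 g, loose on the plate; number 3 of 4 in the row. Origin: centre of its underside; x along the feeder's x (about), z up. The blanks start a few mm apart, a few mm out of line and slightly turned.
- blank_4: Hardwood blank, 42 mm along the row, 36 mm across, 30 mm high, 55 to 115 g, loose on the plate; number 4 of 4 in the row (the rearmost one, the one to push on). Origin: centre of its underside; x along the feeder's x (about), z up. The blanks start a few mm apart, a few mm out of line and slightly turned.
- parts_jar: Bystander: white screw-top jar with red cap, 47 mm across, 76 mm high, loose beside the apron. Origin: centre of its underside.
- long_screwdriver: Bystander: screwdriver with red handle, 197 mm long, 28 mm high, loose, lying along the other side of the plate. Origin: middle, underside.
- cell: Bystander: battery standing upright, 15 mm across, 50 mm high, loose beside the channel. Origin: centre of its underside.
There are look-alikes about, which are no part of the job. What is shaped like the blank_4 but blue or turquoise is not meant. Leave any pink look-alike of the blank_2 alone.

How it is judged:
On the way, in this order (a step that is already met when the one before it is completed fails the run):
1. the follower is fully home (within 2 mm) and the rear blank is pressed by the fingers with 10 to 25 N for 0.4 s (value of joint follower above 0.098 m and contact force between the fingers and blank_4 between 10 and 25 N), for 0.4 s.
2. the keeper is swung shut behind the row (within 0.1 rad) (value of joint keeper below 0.1 rad), for 0.2 s.
At the end, for the whole second after the job is handed in: The follower is home within 2 mm, all four blanks stand upright (0.1 rad), at rest, in line within 5 mm of the channel's centre line and with no gap over 2.5 mm between them, the rear face of the last no farther back than feeder x = -18 mm, and the keeper is shut (under 0.1 rad) (value of joint follower above 0.098 m and value of joint keeper below 0.1 rad and x of blank_4 in the frame of feeder above 0.003 m and horizontal distance between blank_1 and blank_2 below 0.0445 m and horizontal distance between blank_2 and blank_3 below 0.0445 m and horizontal distance between blank_3 and blank_4 below 0.0445 m and y of blank_1 in the frame of feeder between -0.005 and 0.005 m and y of blank_2 in the frame of feeder between -0.005 and 0.005 m and y of blank_3 in the frame of feeder between -0.005 and 0.005 m and y of blank_4 in the frame of feeder between -0.005 and 0.005 m and angle between each of blank_1, blank_2, blank_3, blank_4's own z axis and vertical below 0.1 rad and linear speed of each of blank_1, blank_2, blank_3, blank_4 below 0.02 m/s); the robot touches nothing.
It fails at once if the push on the row exceeds 25 N (contact force between any of the fingers, the arm and blank_1 above 25 N or contact force between any of the fingers, the arm and blank_2 above 25 N or contact force between any of the fingers, the arm and blank_3 above 25 N or contact force between any of the fingers, the arm and blank_4 above 25 N).
It fails at once if the row buckles: a blank leaves the centre line by more than 12 mm, or turns more than 0.35 rad from it (not (y of blank_1 in the frame of feeder between -0.012 and 0.012 m) or not (y of blank_2 in the frame of feeder between -0.012 and 0.012 m) or not (y of blank_3 in the frame of feeder between -0.012 and 0.012 m) or not (y of blank_4 in the frame of feeder between -0.012 and 0.012 m) or angle between the x axis of any of blank_1, blank_2, blank_3, blank_4 and the x axis of feeder, either way round above 0.35 rad).
It fails at once if a blank tips by more than 0.3 rad (angle between any of blank_1, blank_2, blank_3, blank_4's own z axis and vertical above 0.3 rad).
It fails at once if a bystander is moved by more than 30 mm (distance of any of parts_jar, long_screwdriver, cell from where it was at the start of the episode above 0.03 m).
It also fails if it takes over 69 s, if anything falls off the work surface, if the arm or the gripper's body presses on something with over 40 N, if the wrist force passes 120 N, or if a joint passes its speed limit or range.

## Working session

There is one attempt and no reset: what is moved stays moved. The work goes in short steps, each a Python script; the robot and the scene stay as the last script left them, time stands still between calls to the robot, and variables do not carry over. Pictures are saved under pics/ and viewed, about 8 in all and at most 12, crops included, and the job is handed in when it is done.

```bash
ls; mkdir -p pics; python3 - <<'E'
from workcell import env
import cv2,numpy as np
for n in ("top","scene"):
    cv2.imwrite(f"pics/{n}0.png",env.grab_frame(n)[:,:,::-1]); c=env.camera_model(n)
    print(n,c["fx"],c["fy"],c["cx"],c["cy"]);print(np.round(c["extrinsics"],4).tolist())
s=env.read_state();print(s)
E
```

```text
pics
top 559.2053721933107 559.2053721933107 330.0305423173065 233.68671399654266
[[0.0047, -0.9853, 0.1706, 0.3717], [-0.9997, -0.0006, 0.0241, -0.0511], [-0.0237, -0.1707, -0.985, 0.8962], [0.0, 0.0, 0.0, 1.0]]
scene 526.1772664880032 526.1772664880032 325.9751477264439 231.21081229893912
[[-0.8159, -0.2966, 0.4963, 0.1027], [-0.5782, 0.4237, -0.6973, 0.5568], [-0.0034, -0.8559, -0.5172, 0.5196], [0.0, 0.0, 0.0, 1.0]]
{'time_s': 0.1, 'joints': array([-1.38138593e+00,  1.31094563e-01,  1.48922343e+00, -3.48057616e-05,
        1.52302017e+00, -8.53903868e-02]), 'joint_vel': array([ 4.14366100e-04, -1.04917957e-03, -3.07756988e-03,  1.04994429e-03,
        4.47960598e-04, -5.06725258e-05]), 'tau': array([ 2.13673506e-03, -5.70954716e+01, -5.01940119e+01,  2.68028612e-05,
        8.15661333e-03,  4.83225790e-05]), 'tool_pos': array([ 0.16273132, -0.57697798,  0.23831488]), 'orientation': array([ 0.56417606, -0.56336812,  0.42726953, -0.42633613]), 'force': array([-1.14582149,  0.55725526,  0.19049972]), 'moment': array([-0.015223  , -0.02784676,  0.00351038]), 'opening': 0.08551399029265848}
```

View pics/top0.png

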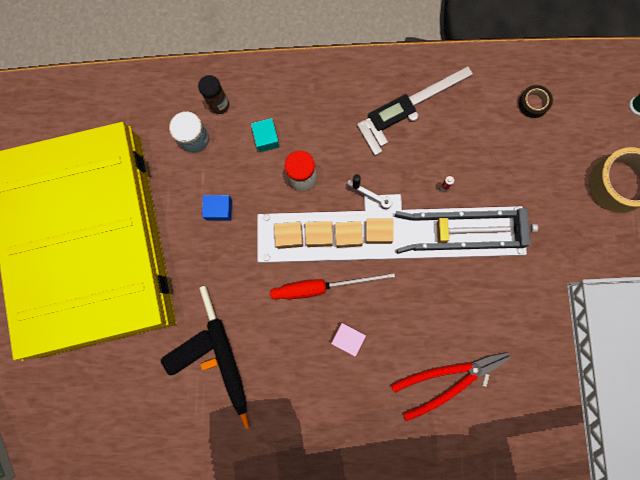

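View pics/scene0.png

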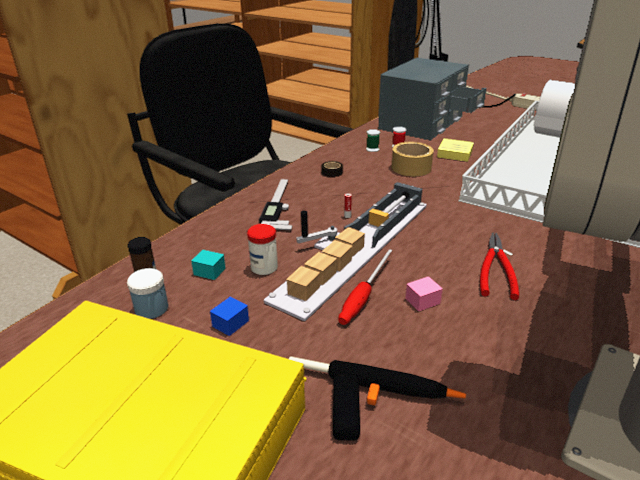

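Candidates for the blanks in the top view: the tan row with blank_4 (288,235), 3 (318,233), 2 (349,234) and 1 (379,231). Look-alikes are blue (217,207), teal (264,134) and pink (348,340), all excluded by colour. The feed direction is image right, about world -y. The keeper pin is at (356,182) and its pivot at (386,202).

```bash
cat > h.py <<'E'
import numpy as np, cv2
from workcell import env
from scipy.spatial.transform import Rotation as R
def ray(c,uv,z):
    uv=np.atleast_2d(uv).astype(float);T=c["extrinsics"]
    d=np.c_[(uv[:,0]-c["cx"])/c["fx"],(uv[:,1]-c["cy"])/c["fy"],np.ones(len(uv))]@T[:3,:3].T
    return T[:3,3]+d*((z-T[2,3])/d[:,2])[:,None]
E
python3 - <<'E'
from h import *
im=cv2.imread("pics/top0.png");c=env.camera_model("top")
hsv=cv2.cvtColor(im,cv2.COLOR_BGR2HSV).astype(int)
roi=np.zeros(im.shape[:2],bool);roi[190:270,245:545]=1
wh=((hsv[...,1]<45)&(hsv[...,2]>150)&roi)
# edges: bottom (y=-40), left (x=-230), right (x=200), top left part (y=+40)
bot=[(u,np.where(wh[:,u])[0].max()+.5) for u in range(265,520) if wh[:,u].any()]
top=[(u,np.where(wh[:,u])[0].min()-.5) for u in range(265,355)]
lef=[(np.where(wh[v])[0].min()-.5,v) for v in range(220,255)]
rig=[(np.where(wh[v])[0].max()+.5,v) for v in list(range(210,218))+list(range(248,252)) if wh[v].any()]
B=ray(c,bot,.008);Tp=ray(c,top,.008);L=ray(c,lef,.008);Rr=ray(c,rig,.008)
vx,vy,x0,y0=cv2.fitLine(B[:,:2].astype(np.float32),cv2.DIST_HUBER,0,.001,.001).ravel()
ex=np.array([vx,vy]);ex*=-np.sign(ex[1]);ey=np.array([-ex[1],ex[0]])
b=np.median(B[:,:2]@ey);t=np.median(Tp[:,:2]@ey);l=np.median(L[:,:2]@ex);r=np.median(Rr[:,:2]@ex)
print("ex",ex,"width",t-b,"len",r-l, "y-mid",(t+b)/2)
o=ex*((l+.230+r-.200)/2)+ey*(b+t)/2
print("origin",o)
np.savez("f.npz",o=o,ex=ex,ey=ey)
F=lambda P:np.c_[(P[:,:2]-o)@ex,(P[:,:2]-o)@ey]*1000
wood=(hsv[...,0]>8)&(hsv[...,0]<22)&(hsv[...,1]>70)&roi
wood[:, 410:]=0
v=hsv[...,2];print("V pct",np.percentile(v[wood],[5,20,40,60,80,95]))
m=(wood&(v>np.percentile(v[wood],60)-35)).astype(np.uint8)
m=cv2.morphologyEx(m,cv2.MORPH_OPEN,np.ones((3,3)))
cs,_=cv2.findContours(m,cv2.RETR_EXTERNAL,cv2.CHAIN_APPROX_NONE)
for k in sorted(cs,key=lambda k:k[:,0,0].min()):
    if len(k)<30: continue
    P=F(ray(c,k[:,0],.038)); print("blank",np.round([cv2.minAreaRect(P.astype(np.float32))[0],*[cv2.minAreaRect(P.astype(np.float32))[1]]] if 0 else np.r_[np.array(cv2.minAreaRect(P.astype(np.float32))[0]),np.array(cv2.minAreaRect(P.astype(np.float32))[1]),cv2.minAreaRect(P.astype(np.float32))[2]],1))
print("pin top guess",F(ray(c,[(355.5,178)],.078)))
print("pivot",F(ray(c,[(386,202)],.028)))
cv2.imwrite("pics/crop1.png",cv2.resize(im[150:275,245:445],None,fx=4,fy=4,interpolation=cv2.INTER_CUBIC))
E
```

```text
ex [ 0.02961317 -0.9995614 ] width 0.07947551488922339 len 0.39617407627565804 y-mid 0.521750289887381
origin [ 0.52563991 -0.12356293]
V pct [104. 135. 230. 232. 233. 235.]
blank [-1.598e+02 -1.000e-01  4.010e+01  3.470e+01  3.200e+00]
blank [-1.108e+02 -1.000e-01  3.330e+01  4.070e+01  8.850e+01]
blank [-64.7  -2.1  40.7  34.    2.2]
blank [-16.3   1.9  33.2  39.2  88.3]
pin top guess [[-52.21398542  74.67086037]]
pivot [[-3.61752945 47.6461371 ]]
```

View pics/crop1.png

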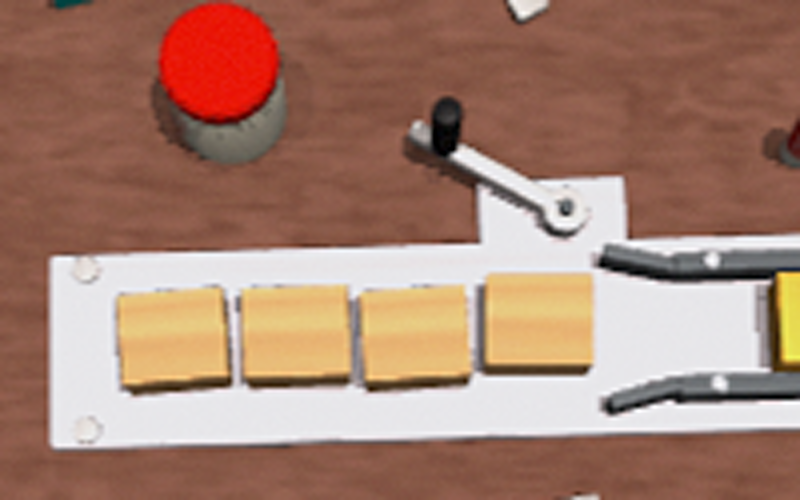

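The row, keeper bar and pin and jar show clearly in the crop. The right-end edge was misread (length 396 mm instead of 430), so I anchor the origin on the left end. That puts the pivot at (-20.6, 47.6) against the nominal (-21, 48), the pin 55 mm from it at a value of about 2.08, and the rear face of blank_4 at about x = -198. The blanks are within 2 mm and 3° of the line, so I can push directly.

```bash
cat >> h.py <<'E'
import os
f=np.load("f.npz");ex,ey=f["ex"],f["ey"];o=f["o"]+.017*ex
W=lambda x,y,z:np.r_[o+ex*x/1000+ey*y/1000,z/1000]   # feeder mm -> world m
def Fm(p): return np.r_[(p[:2]-o)@ex,(p[:2]-o)@ey,p[2]]*1000
def ori(a):  # jaw direction at angle a from feeder x, tool down
    d=np.r_[ex*np.cos(a)+ey*np.sin(a),0];Y=np.r_[0,0,-1.]
    q=R.from_matrix(np.c_[d,Y,np.cross(d,Y)]).as_quat();return q[[3,0,1,2]]
def st(t=""):
    s=env.read_state();fo=s["force"];print(t,"t%.1f"%s["time_s"],"F",np.round(Fm(s["tool_pos"]),1),"fx,fy,fz",np.round([fo[:2]@ex,fo[:2]@ey,fo[2]],2),"op%.4f"%s["opening"]);return s
E
python3 - <<'E'
from h import *
best=None
for a in (np.pi/2,-np.pi/2):
    j=env.inverse_kinematics(W(-228,0,150),ori(a));print(a,j)
    if j is not None and (best is None or abs(j[5])<best[0]): best=(abs(j[5]),a)
a=best[1]
env.command_gripper(0,20)
env.reach(W(-228,0,120),ori(a)); st()
env.move_straight(W(-228,0,21),.12); env.dwell(.2); st("down")
im=env.grab_frame("top")[:,:,::-1]
cv2.imwrite("pics/start.png",cv2.resize(im[150:275,225:425],None,fx=4,fy=4,interpolation=cv2.INTER_CUBIC))
E
```

```text
1.5707963267948966 [ 6.92425002e-02 -7.03785150e-03  1.79689874e+00 -4.44089210e-16
  1.35173176e+00  3.96249957e-02]
-1.5707963267948966 None
 t3.6 F [-227.3    0.3  120.2] fx,fy,fz [-0.83  1.09  0.16] op-0.0003
down t4.7 F [-228.     0.8   22. ] fx,fy,fz [-0.02  0.96  0.55] op-0.0002
```

View pics/start.png

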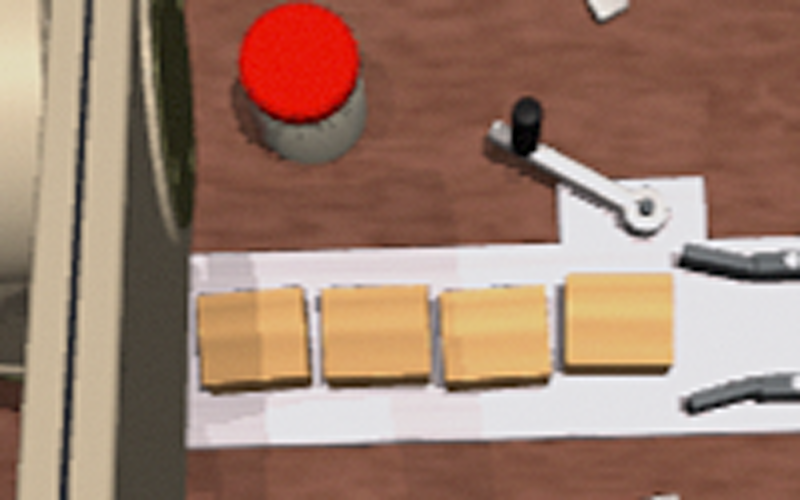

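The arm is behind the row; blank_4 is untouched at crop (253,340) and the jar is clear. Pushing in segments, slow near the end.

```bash
python3 - <<'E'
from h import *
for x,v in [(-190,.03),(-150,.03),(-110,.035),(-75,.035),(-50,.03),(-38,.015)]:
    h=env.move_straight(W(x,0,21),v,threshold=13); st(f"{x} {h}")
    if h: break
im=env.grab_frame("top")[:,:,::-1]
cv2.imwrite("pics/mid.png",cv2.resize(im[150:275,335:535],None,fx=4,fy=4,interpolation=cv2.INTER_CUBIC))
E
```

```text
-190 False t6.2 F [-190.1   -0.    21. ] fx,fy,fz [0.62 0.25 0.76] op-0.0002
-150 False t7.7 F [-150.    0.   21.] fx,fy,fz [ 0.57 -0.11  0.12] op0.0001
-110 False t9.0 F [-110.2    0.    21. ] fx,fy,fz [-3.95  1.    0.39] op0.0002
-75 False t10.1 F [-75.1   0.   21. ] fx,fy,fz [-3.93  1.   -0.14] op-0.0000
-50 False t11.1 F [-50.  -0.  21.] fx,fy,fz [-4.2   1.18  0.23] op0.0000
-38 False t12.1 F [-38.2  -0.   21. ] fx,fy,fz [-5.94  1.74  0.74] op0.0001
```

View pics/mid.png

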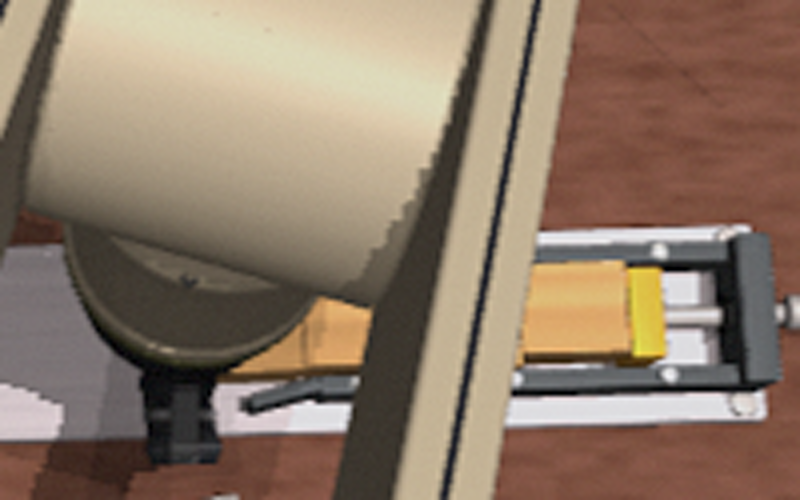

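Row straight in the channel, follower at crop (647,310) moving with it and some way still to go. Next, feel for the stop and press.

```bash
cat > press.py <<'E'
from h import *
def fx(n=5):
    v=[]
    for _ in range(n): env.dwell(.02); v.append(-env.read_state()["force"][:2]@ex)
    return np.mean(v)
h=env.move_straight(W(-10,0,21),.008,threshold=6); s=st(f"hit {h}")
x=Fm(s["tool_pos"])[0]; f=fx(); print("f",f); log=[]
if h:
    t0=None
    for i in range(40):
        if abs(f-15.5)>1.2:
            dx=float(np.clip((15.5-f)*.03,-.3,.25)); x+=dx
            env.move_straight(W(x,0,21),.004)
        f=fx(); log.append((round(Fm(env.read_state()["tool_pos"])[0],2),round(f,1)))
        t=env.read_state()["time_s"]
        if abs(f-15.5)<2.5: t0=t0 or t
        else: t0=None
        if t0 and t-t0>1.2: break
    print(log); st("end")
E
python3 press.py
```

```text
hit True t14.3 F [-20.3  -0.4  20.6] fx,fy,fz [ 0.07 -0.13  0.37] op-0.0002
f -0.15622329331109802
[(np.float64(-20.2), np.float64(2.0)), (np.float64(-20.13), np.float64(5.0)), (np.float64(-20.15), np.float64(6.1)), (np.float64(-20.12), np.float64(7.3)), (np.float64(-20.1), np.float64(8.5)), (np.float64(-20.11), np.float64(9.5)), (np.float64(-20.05), np.float64(10.9)), (np.float64(-20.07), np.float64(11.0)), (np.float64(-20.09), np.float64(11.4)), (np.float64(-20.05), np.float64(12.4)), (np.float64(-20.08), np.float64(12.8)), (np.float64(-20.04), np.float64(12.9)), (np.float64(-20.04), np.float64(13.6)), (np.float64(-20.03), np.float64(13.8)), (np.float64(-20.05), np.float64(14.0)), (np.float64(-20.05), np.float64(14.0)), (np.float64(-20.03), np.float64(14.5))]
end t20.3 F [-20.   -0.2  20.8] fx,fy,fz [-14.08  -0.65   1.07] op-0.0002
```

Stiff contact at finger x = -20, so the rear face is at about -9, inside the expected -14 to -4. The steady push was 13–14.5 N for over 1.2 s. Back off, lift, and check that this was the stop and not a jam.

```bash
python3 - <<'E'
from h import *
env.move_straight(W(-45,0,21),.06); env.move_straight(W(-60,0,130),.2)
env.reach(W(-180,60,160),ori(np.pi/2));st()
im=env.grab_frame("top")[:,:,::-1];cv2.imwrite("pics/home_full.png",im)
cv2.imwrite("pics/home.png",cv2.resize(im[150:275,335:535],None,fx=4,fy=4,interpolation=cv2.INTER_CUBIC))
E
```

```text
t22.2 F [-180.5   59.1  158. ] fx,fy,fz [0.61 0.45 0.43] op-0.0001
```

View pics/home.png

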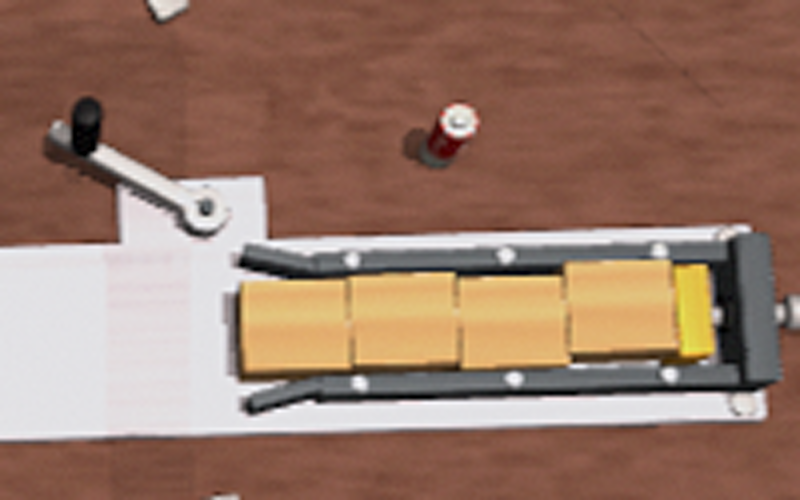

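Row home, compact, all four blanks upright. Blank_1 sits at crop (618,308), about 2 mm toward +y within the channel play, and the follower is at (694,312). The small reversible give (about 0.2 mm) fits the stop with the brake's hysteresis. Next, the keeper: pinch the pin and swing it along its arc.

```bash
cat > keep.py <<'E'
from h import *
P=lambda v,z=58:W(-21-55*np.sin(v),48-55*np.cos(v),z)
q=ori(3*np.pi/4); v0=2.077
env.command_gripper(.04,20)
env.reach(P(v0,150),q); env.move_straight(P(v0),.12); st("at pin")
env.command_gripper(.008,20); s=st("pinched")
if s["opening"]>.009:
    for v in np.linspace(v0,-.01,11)[1:]:
        env.move_straight(P(v),.06); s=st("%.2f"%v)
        if np.linalg.norm(s["force"])>25: print("high"); break
    env.dwell(.3); st("shut")
E
python3 keep.py
```

```text
at pin t24.6 F [-69.   75.4  58.9] fx,fy,fz [ 0.57 -0.74  0.4 ] op0.0398
pinched t24.9 F [-68.8  75.4  59.1] fx,fy,fz [ 0.13 -1.22  5.73] op0.0110
1.87 t25.3 F [-74.   65.   59.1] fx,fy,fz [-1.24  1.67  5.77] op0.0112
1.66 t25.6 F [-77.3  53.7  59.1] fx,fy,fz [-8.03  2.45  6.86] op0.0112
1.45 t26.0 F [-78.5  42.1  59.1] fx,fy,fz [-14.3    0.41  10.26] op0.0112
1.24 t26.3 F [-76.2  30.   58.9] fx,fy,fz [-16.43  -3.34  13.67] op0.0112
1.03 t26.6 F [-70.6  19.2  58.7] fx,fy,fz [-11.95  -5.93  13.76] op0.0110
0.82 t27.0 F [-62.4  10.   58.7] fx,fy,fz [-5.73 -6.34 11.8 ] op0.0107
0.62 t27.3 F [-52.9   2.9  58.7] fx,fy,fz [-2.52 -2.92  9.03] op0.0110
0.41 t27.7 F [-42.9  -2.5  58.6] fx,fy,fz [-1.9  -1.03  6.71] op0.0110
0.20 t28.0 F [-31.8  -5.9  58.5] fx,fy,fz [-1.27 -1.24  5.94] op0.0112
-0.01 t28.4 F [-20.6  -6.9  58.4] fx,fy,fz [-1.01 -0.45  6.76] op0.0112
shut t28.7 F [-20.6  -6.9  58.4] fx,fy,fz [-2.31 -0.96  6.09] op0.0110
```

```bash
python3 - <<'E'
from h import *
env.move_straight(W(-18.5,-7,58),.02); env.dwell(.3); st("nudge")
env.move_straight(W(-20,-7,58),.02)
env.command_gripper(.04,20); env.move_straight(W(-20,-7,150),.12)
env.reach(W(-200,40,180),ori(np.pi/2)); st("clear")
im=env.grab_frame("top")[:,:,::-1];cv2.imwrite("pics/end_full.png",im)
cv2.imwrite("pics/end.png",cv2.resize(im[150:275,335:535],None,fx=4,fy=4,interpolation=cv2.INTER_CUBIC))
E
```

```text
nudge t29.2 F [-20.4  -6.9  58.4] fx,fy,fz [-10.01  -0.5    7.89] op0.0113
clear t31.8 F [-199.6   39.6  179.2] fx,fy,fz [-1.59 -0.36 -1.42] op0.0401
```

View pics/end.png

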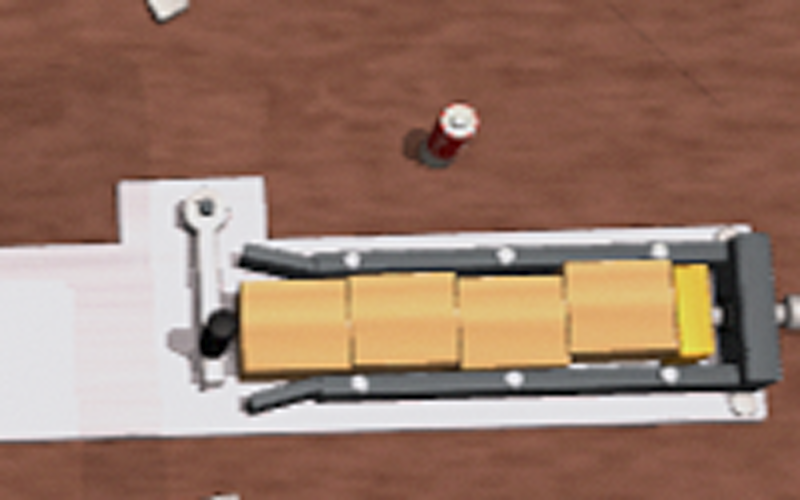

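The keeper is shut across behind blank_4 (bar x≈207, pin at (218,330)), the row is unchanged and tight, and the cell is in place. The keeper reached its hard stop: the nudge built up 10 N without moving it. Handing in.

```bash
python3 - <<'E'
from h import *
a=cv2.imread("pics/top0.png").astype(int);b=cv2.imread("pics/end_full.png").astype(int)
for n,(u0,u1,v0,v1) in dict(jar=(280,325,145,195),driver=(265,400,270,305),cell=(438,460,170,195)).items():
    print(n,np.abs(a-b)[v0:v1,u0:u1].mean().round(1))
env.job_done()
E
```

```text
jar 6.8
driver 11.1
cell 3.9
the job is handed in; nothing more can be done
```

I pushed the row straight into the channel until the follower reached its stop, then shut the keeper behind it, let go and handed the job in at about 32 s. No verdict was given.

- **Press at the stop:** Blank_4's rear face ended at about feeder x = -9 mm, inside the expected range. I held the push at roughly 13–14.5 N for over a second, slightly under the 15 N asked. The highest reading I took was about 14.5 N. The first touch on the stop was cut off automatically at a force change of 6 N and not sampled continuously.
- **Follower home:** This is inferred, not measured. I relied on the stiff contact, the rear face position and the last picture.
- **Keeper:** I pinched its pin, swung it along its arc to 0 and nudged it. It did not move under 10 N, so it is on its hard stop, and then I released it.
- **Final picture:** All four blanks are upright and tight together, with the keeper across behind blank_4. By eye, blank_1 sits about 2 mm to the keeper's side, within the channel's play; I did not re-measure the final blank positions.
- **Bystanders:** The cell looks unmoved in the last picture. I checked the jar and screwdriver only by picture difference, which was small but not zero (6.8 and 11.1 of 255); I put that down to arm shadow. The arm never went near the screwdriver, and I saw no contact with the jar.
- **Early disagreement:** My first reading of the plate length was 396 mm instead of 430. I set the origin from the left end instead, and the keeper pivot then agreed within 0.5 mm.

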